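# Open a sample cabinet past its bolt and its safety catch

### The job

Open the small sample cabinet for loading: slide the red-knobbed bolt on its roof fully back, pull the door ajar by the bright sleeve of its bar handle until its stay meets the safety catch, and then press the yellow catch button, which the hood on the door has uncovered, fully down. Then swing the door wide open by the same sleeve, to about a right angle or more, let go, and leave the things lying about on the desk where they are.

Things in the scene. Friction and masses are not known exactly. Their poses are not given: they have to be found in the camera images.
- cabinet: White sample cabinet, fixed to the desk, 150 deep x 200 wide x 170 mm high (roof 170 mm above the desk). Origin: centre of its underside. x points from the door to the back, y to the left as seen facing the door, z up. A grey-framed glazed door, 16 mm thick, covers the front (carcass front at x = -75 mm) and hinges on the left.
- cab_door (a joint): Door angle, rad: 0 shut, grows as the free right edge swings out towards the robot (clockwise from above) about the upright hinge on the left edge, 1.75 at most. Bolt forward: held to about 0.02; bolt back and catch up: stops at about 0.6; catch down: swings freely. Friction about 0.1 N m: it stays where it is left.
- door_hinge (a point): Point on the door's hinge axis at roof height (170 mm above the desk): left front edge of the carcass (cabinet x -75, y +100 mm).
- door_pull: Bright steel grip sleeve, upright, 13 mm diameter, the top 51 mm of the door's bar handle; turns freely on the bar. Origin on its axis at roof height; it runs from 27 mm below to 24 mm above the origin. The darker bar below it has two stand-offs to the door, 36 and 62 mm below the origin. Axis 172 mm from the hinge along the door, 56 mm in front of the hinge axis, 40 mm off the door's face.
- pull_grip (a point): Where to grip the bar handle: on the sleeve's axis at roof height, 24 mm below its top.
- cab_bolt (a joint): Travel of the slide bolt on the roof, m: 0 fully forward (through the door's keeper), 0.040 fully back; it clears the keeper at about 0.021. It moves towards the cabinet's -y side (to the right, away from the hinge). Friction about 1.5 N; it stays where it is left.
- bolt_grip (a point): Grip point on the bolt's red upright knob, 13 mm diameter: on its axis, 43 mm above the roof, 11 mm below its top (knob top 54 mm above the roof). Nothing else near it stands more than 23 mm above the roof.
- cab_catch (a joint): Travel of the safety catch, m: 0 up, 0.008 fully pressed down. Friction about 3 N, no spring: it stays down.
- catch_top (a point): Centre of the top of the yellow catch button, 22 mm diameter, 13 mm above the roof while up, 5 mm when pressed; 24 mm behind the carcass front, 75 mm from the hinge. The door's grey hood (top 22 mm above the roof) covers it until the door is about 0.42 rad open. A curved stay (round bar, top 19 mm above the roof) sweeps round the hinge at 115 mm radius.
- brown_bottle: Brown bottle with white cap, 41 mm diameter x 82 mm; origin at the centre of its underside. Bystander.
- bundle: Pale green bundle of glass slides with a paper band, lying flat, 29 x 78 x 21 mm; origin at the centre of its underside. Bystander.
- mailer: Flat blue slide case, 31 x 83 x 22 mm; origin at the centre of its underside. Bystander.

How it is judged:
By the outcome, as a careful person would: the job done as asked, in the order asked, and still so for the second after the job is handed in, with the robot touching nothing.
It also fails if it takes over 59 s, if anything falls off the work surface, if the arm or the gripper's body presses on something with over 40 N, if the wrist force passes 120 N, or if a joint passes its speed limit or range.

### The arm

A 7-joint arm with a two-finger parallel gripper is mounted at the origin on a cart in front of the work surface, level with it; the furniture and walls round the work are solid. World frame = base frame: x ahead of the robot, y to its left, z up, the work surface at z = 0. Lengths are in m, angles in rad, forces in N, time in s.
With the tool pointing down it reaches from about 0.4 to 0.875 m from the base axis. Payload 19.3 kg.
Tool frame: the origin (TCP) lies on the centre line of the jaws, within the pads' length; the fingertips stand tips_ahead ahead of it and the grasp point (between the pads) lies 3 mm ahead of it (tips_ahead is the distance from the TCP to the fingertips, in m); z points along the fingers, y is the direction in which the jaws open and shut (so a half turn about z gives the same grasp; the last joint's range is limited). The gripper opens to 85 mm and grips with 20 to 120 N. Pads are 22 mm wide; open, the fingers measure 114 mm over their backs; the gripper's body (76 mm by 85 mm) begins 54 mm behind the grasp point. The pads swing forward as they close: fully open they stand 13 mm farther back than shut.
Start: joints at [1.06, 0.521, -0.036, 1.599, 0.021, 1.021, -0.113], TCP at [0.267, -0.565, 0.253] pointing down, gripper open.
Joint ranges: [-2.91, 2.91], [-0.3, 2.13], [-1.5, 1.42], [0.17, 2.43], [-1.26, 4.41], [0.16, 1.93], [-2.52, 2.52]. Speed limits (rad/s): [1.89, 1.89, 2.39, 2.39, 3.01, 3.01, 3.01].

### API

Orientations are given as a unit quaternion [w, x, y, z].
In Python, from workcell import * gives the robot as it stands.
- The arm moves only by the tool carry_out, never from a script. Its argument "plan" is a list of rows, each a list of 3 entries, a list of its own where there are three numbers: the closure, from 0 (fully open) to 1 (shut), then the shift along the world's x, y, z in mm, then the turn, a rotation vector about the world's x, y, z in degrees. A call has 1 to 12 rows; each row is the pose to reach, as a shift and turn from the pose measured when the call began; what a row does not reach only later rows make up. A row lasts 1/12 s, in which the tool goes at most 41.7 mm and 7.16 degrees, less where a joint would pass 70% of its speed; a pose out of reach is approached as far as the arm can. A call with a gripper value outside its range is refused whole. The fingers move at their own pace and stop on an object; "grip_force" is the grip in N (left out, the last holds). Time passes only in rows, so rows that repeat a pose let the fingers close. It gives the time, the measured TCP pose, the force and the opening at its end, in the units of the state.
- sense(): the state, without advancing time (a new reading comes with each control period).
- get_image(name): name is "scene" or "side" or "wrist"; returns (picture, depth): 400x640x3 uint8, red, green, blue; 400x640 float32, m along the optical axis (not along the pixel's ray), 0 where there is no reading.
- get_calibration(name): a dict with "fx", "fy", "cx", "cy" (pixels), "R" (3x3) and "t" (3): a world point X has camera coordinates R X + t; the wrist camera has in their place "hand_eye" (4x4, takes a point from camera to tool coordinates, whose origin is the TCP and whose axes are the flange's). Camera axes: x right, y down, z forward; pixel columns grow to the right and rows downward; lengths in m; the calibration is good to about 2 mm. A picture is of the moment at which its call begins: read the wrist's pose just before it. get_calibration takes no time and is no camera call.
- hand_in(): hands the job in, once; it reports no verdict.
The state is a dict: "time": time; "q": joint angles; "qd": joint speeds; "joint_torque": joint torques, N m; "eef_pos": TCP position; "ee_rot": TCP orientation; "wrist_force": force on the tool from outside, world axes, zero at the start; "wrist_torque": the same for the moment, N m; "finger_gap": finger opening in m.
Only numpy, scipy, OpenCV 4.12 (cv2) and the standard library are available. Lean on these libraries where they do the work, as an engineer would, in place of code of your own. Each camera call takes 0.05 s, during which the arm holds its last target.

## Working session

There is one attempt and no reset: what is moved stays moved. The work goes in short steps, Python scripts to look and compute and a tool call to move; the robot and the scene stay as the last step left them, time stands still between calls to the robot, and variables do not carry over. Pictures are saved under pics/ and viewed, and the job is handed in when it is done.

Besides the shell and the picture viewer there is one more tool, called after "Call:" by a JSON object that holds its "api" and its "payload". carry_out: Moves the arm, as the interface text tells. Its arguments: {"type":"object","properties":{"plan":{"type":"array"},"grip_force":{"type":"number"}},"required":["plan"]}

```bash
ls; mkdir -p pics; python3 - <<'E'
from workcell import *
import cv2
s=sense();print(s)
for n in ["scene","side","wrist"]:
    p,d=get_image(n);cv2.imwrite(f"pics/a_{n}.png",p[:,:,::-1])
    import numpy as np;np.save(f"pics/a_{n}_d.npy",d);np.save(f"pics/a_{n}_p.npy",p)
    print(n,get_calibration(n))
print(sense()["eef_pos"],sense()['time'])
E
```

```text
pics
{'time': 0.0, 'q': array([ 1.05978562,  0.52204088, -0.03631888,  1.5999995 ,  0.02121094,
        1.02110384, -0.11281364]), 'qd': array([-0.0006412 ,  0.00059298,  0.0006166 ,  0.00019305, -0.00066576,
       -0.00164905, -0.00116439]), 'joint_torque': array([ 4.04255172e-05, -9.27131510e+01,  1.97994389e+00, -3.69939709e+01,
        1.77733542e-02,  8.19994777e-03, -1.75425464e-05]), 'eef_pos': array([ 0.26649764, -0.56498849,  0.25271213]), 'ee_rot': array([-5.56454630e-04,  9.75811523e-01,  2.18612742e-01, -1.74356029e-04]), 'wrist_force': array([0.45384181, 0.70387988, 0.57636496]), 'wrist_torque': array([0.00141235, 0.02009723, 0.00159575]), 'finger_gap': 0.08556860548267273}
scene {'fx': 444.100142472905, 'fy': 444.100142472905, 'cx': 326.9981438011903, 'cy': 190.9192028933053, 'R': array([[-0.53829646, -0.84274145, -0.00487487],
       [-0.60717671,  0.39182926, -0.69123533],
       [ 0.58444278, -0.36912962, -0.72261328]]), 't': array([0.19553105, 0.4651202 , 1.24058371])}
side {'fx': 448.5932086922479, 'fy': 448.5932086922479, 'cx': 322.94878078608974, 'cy': 189.30574878127953, 'R': array([[ 0.88625725,  0.46311881, -0.00830936],
       [ 0.38985684, -0.75550483, -0.52652075],
       [-0.25011942,  0.46339337, -0.85012167]]), 't': array([-0.42998157, -0.23059401,  1.61237958])}
wrist {'fx': 326.22505168270277, 'fy': 326.22505168270277, 'cx': 320.3224347537764, 'cy': 191.31330351904123, 'hand_eye': array([[ 3.37285394e-04, -9.62227477e-01, -2.72246521e-01,
         7.02283691e-02],
       [ 9.99999052e-01, -3.88157109e-05,  1.37608597e-03,
        -3.90883843e-08],
       [-1.33467517e-03, -2.72246727e-01,  9.62226553e-01,
        -1.19350673e-01],
       [ 0.00000000e+00,  0.00000000e+00,  0.00000000e+00,
         1.00000000e+00]])}
[ 0.26653183 -0.56506382  0.25287463] 0.15
```

View pics/a_scene.png

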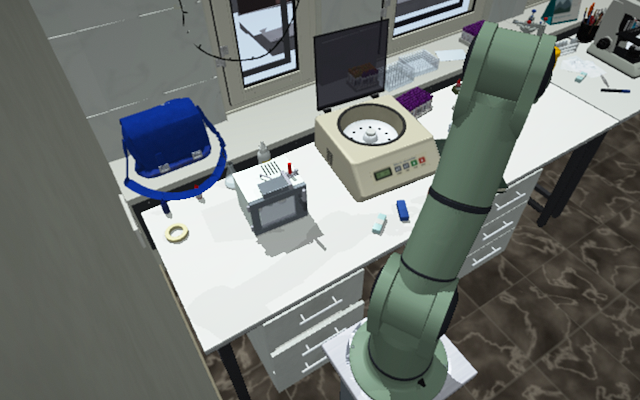

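View pics/a_side.png

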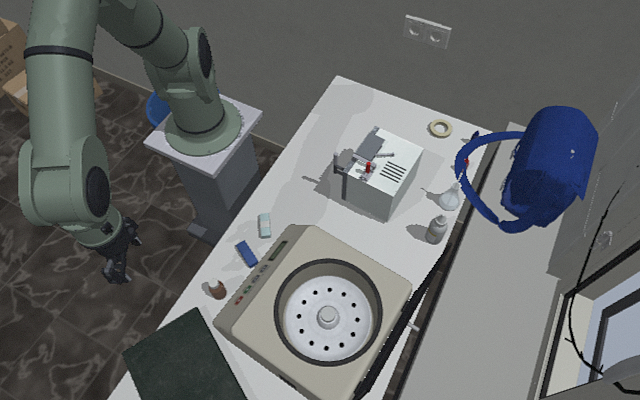

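View pics/a_wrist.png

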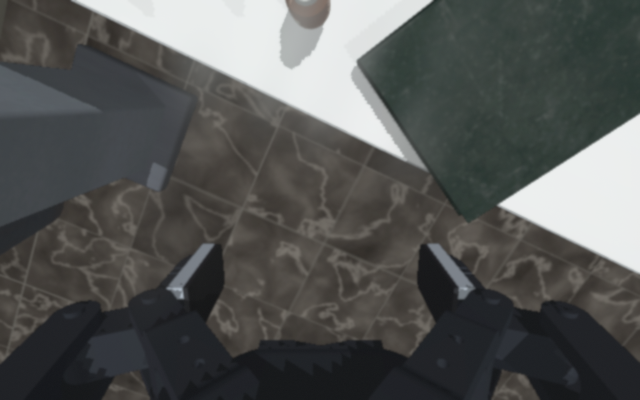

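The scene view shows the cabinet around (272,195) with the red knob near (290,168). In the side view it is around (380,170) with the knob near (368,168). I'll enlarge both crops and measure.

```bash
cat > h.py <<'E'
from workcell import *
import numpy as np, cv2
from scipy.spatial.transform import Rotation as Ro
def world(n,d,u,v):
    c=get_calibration(n); z=d[v,u]
    pc=np.stack([(u-c['cx'])/c['fx']*z,(v-c['cy'])/c['fy']*z,z],-1)
    return (pc-c['t'])@c['R']
def ray(n,u,v):
    c=get_calibration(n)
    dr=np.array([(u-c['cx'])/c['fx'],(v-c['cy'])/c['fy'],1])@c['R']
    return -c['R'].T@c['t'],dr
def onz(n,u,v,h):
    o,d=ray(n,u,v); return o+d*(h-o[2])/d[2]
def tri(a,b):
    (o1,d1),(o2,d2)=ray(*a),ray(*b)
    A=np.stack([d1,-d2],1); s=np.linalg.lstsq(A,o2-o1,rcond=None)[0]
    p=o1+s[0]*d1;q=o2+s[1]*d2
    return (p+q)/2,np.linalg.norm(p-q)
def redmask(p):
    h=cv2.cvtColor(p,cv2.COLOR_RGB2HSV)
    return (((h[...,0]<8)|(h[...,0]>172))&(h[...,1]>150)&(h[...,2]>90))
E
python3 - <<'E'
from h import *
for n,(x0,y0,x1,y1) in {"scene":(220,140,340,240),"side":(300,100,460,230)}.items():
    p=np.load(f"pics/a_{n}_p.npy");d=np.load(f"pics/a_{n}_d.npy")
    k=5 if n=="scene" else 4.6
    c=p[y0:y1,x0:x1,::-1];cv2.imwrite(f"pics/ac_{n}.png",cv2.resize(c,None,fx=k,fy=k,interpolation=cv2.INTER_CUBIC))
    m=redmask(p);m[:y0]=0;m[y1:]=0;m[:,:x0]=0;m[:,x1:]=0
    v,u=np.nonzero(m);print(n,len(u),u.mean(),v.mean(),u.min(),u.max(),v.min(),v.max());W=world(n,d,u,v);print(W.mean(0),W.min(0),W.max(0))
    # roof points
    vv,uu=np.mgrid[y0:y1,x0:x1];vv=vv.ravel();uu=uu.ravel();W=world(n,d,uu,vv)
    k=(abs(W[:,2]-.17)<.005)
    hull=cv2.minAreaRect(W[k][:,:2].astype(np.float32)*1000);print(k.sum(),hull,cv2.boxPoints(hull))
E
```

```text
scene 28 289.17857142857144 167.46428571428572 288 290 163 173
[ 0.60589718 -0.01261059  0.24183572] [-0.33738638 -0.03458415  0.1801569 ] [0.64528236 0.44047061 1.21892297]
1491 ((669.0587768554688, -23.372039794921875), (428.8341979980469, 277.7574157714844), 66.69342803955078) [[ 456.67816  -165.34544 ]
 [ 711.7708   -275.24042 ]
 [ 881.4394    118.601364]
 [ 626.34674   228.49634 ]]
side 24 368.1666666666667 166.5 367 369 162 172
[ 0.64755805 -0.03373303  0.21100635] [ 0.64183859 -0.04018169  0.18369155] [ 0.65098941 -0.02727958  0.22821484]
2463 ((637.8521728515625, -63.569061279296875), (407.73883056640625, 208.0989227294922), 85.59370422363281) [[ 518.4472  -258.84192]
 [ 725.9311  -274.8299 ]
 [ 757.25714  131.7038 ]
 [ 549.77325  147.69177]]
```

View pics/ac_scene.png

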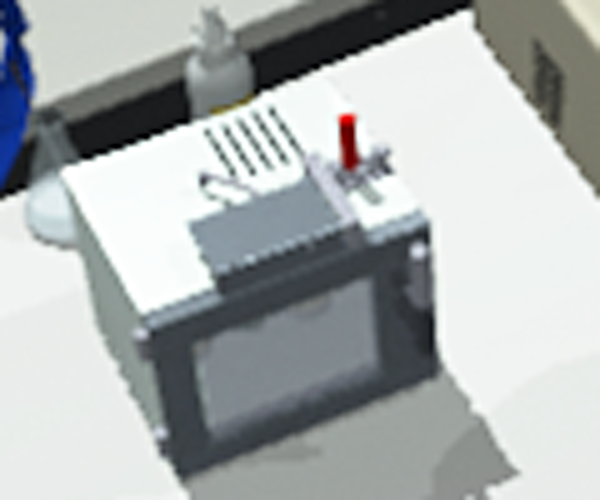

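View pics/ac_side.png

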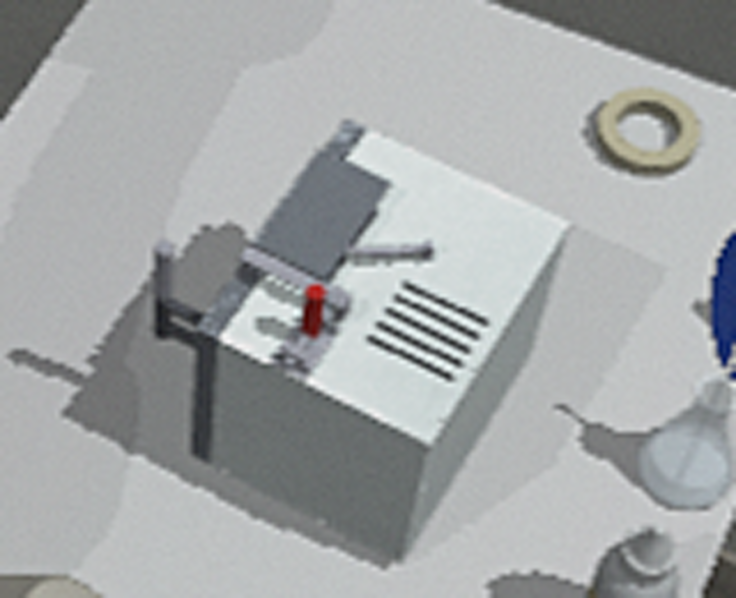

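```bash
python3 - <<'E'
from h import *
S=lambda x,y:("side",300+x/4.6,100+y/4.6)
C=lambda x,y:("scene",220+x/5,140+y/5)
P={'BLs':S(570,222),'BRs':S(430,440),'FRs':S(214,330),'FLs':S(362,130),'BLc':C(62,172),'BRc':C(328,83),'doorFLc':C(145,325),'doorFRc':C(430,225)}
Q={k:onz(*v,0.17) for k,v in P.items()}
for k,v in Q.items(): print(k,v.round(4))
print('back width',np.linalg.norm(Q['BLs']-Q['BRs']),np.linalg.norm(Q['BLs']-Q['FLs']))
e=Q['BLs']-Q['BRs'];print('yaw of y axis',np.degrees(np.arctan2(e[1],e[0])))
e=Q['BLc']-Q['BRc'];print('yaw of y axis',np.degrees(np.arctan2(e[1],e[0])))
print('knob',tri(("side",368.2,166.5),("scene",289.2,167.5)))
print('knobtop',tri(("side",368.5,162),("scene",289.5,163)))
print('pulltop',tri(S(164,243),C(418,243)))
print(onz(*S(164,243),.194),onz(*C(418,245),.194))
# depth based side
d=np.load("pics/a_side_d.npy")
for n,u,v in [P['BLs'],P['FLs'],P['BRs']]: 
    print(world(n,d,np.array([int(u)-3]),np.array([int(v)+1])))
E
```

```text
BLs [0.7587 0.1299 0.17  ]
BRs [ 0.7424 -0.064   0.17  ]
FRs [ 0.5906 -0.0517  0.17  ]
FLs [0.6079 0.1385 0.17  ]
BLc [0.7505 0.1327 0.17  ]
BRc [ 0.7316 -0.0628  0.17  ]
doorFLc [0.5931 0.1461 0.17  ]
doorFRc [ 0.5715 -0.0515  0.17  ]
back width 0.19463513173570254 0.15111840723396644
yaw of y axis 85.19051867550782
yaw of y axis 84.49074056311659
knob (array([ 0.64500609, -0.02980538,  0.20322964]), np.float64(0.0030498884181277114))
knobtop (array([ 0.64358285, -0.03075312,  0.22470794]), np.float64(0.004952616054906468))
pulltop (array([ 0.54000871, -0.02393958,  0.19616642]), np.float64(0.001988636394433972))
[ 0.53990352 -0.02163231  0.194     ] [ 0.53944575 -0.02459949  0.194     ]
[[0.7496681  0.12002011 0.17252226]]
[[0.59880667 0.13116309 0.16940248]]
[[ 0.73331216 -0.06517682  0.16281652]]
```

```bash
python3 - <<'E'
from h import *
import workcell
print([k for k in dir(workcell) if not k.startswith('__')][:60])
for k in dir(workcell):
    if 'tip' in k.lower(): print(k,getattr(workcell,k))
d=np.load("pics/a_side_d.npy");vv,uu=np.mgrid[80:400,120:640];W=world("side",d,uu.ravel(),vv.ravel())
for y in np.arange(-.75,.3,.1):
    print(round(y,2),[ (lambda k: round(float(np.percentile(W[k,2],98)),2) if k.sum()>5 else None)((abs(W[:,1]-y)<.05)&(abs(W[:,0]-x)<.05)) for x in np.arange(.3,1.,.1)])
E
```

```text
['IKError', 'get_calibration', 'get_image', 'hand_in', 'sense', 'tips_ahead']
tips_ahead 0.022
-0.75 [0.03, 0.03, 0.03, 0.03, None, None, 1.25]
-0.65 [0.3, 0.03, 0.03, 0.11, 0.17, 0.17, 0.48]
-0.55 [0.43, 0.06, 0.17, 0.17, 0.17, 0.17, 0.48]
-0.45 [0.0, 0.08, 0.16, 0.17, 0.13, 0.17, 0.48]
-0.35 [0.0, 0.03, 0.15, 0.17, 0.17, 0.17, 0.48]
-0.25 [0.0, 0.02, 0.13, 0.17, 0.17, 0.17, 0.3]
-0.15 [0.0, 0.01, 0.0, 0.0, 0.01, 0.01, 0.01]
-0.05 [0.0, 0.0, 0.19, 0.2, 0.17, 0.01, 0.13]
0.05 [0.0, 0.0, 0.01, 0.2, 0.19, 0.16, 0.1]
0.15 [0.01, 0.0, 0.01, 0.17, 0.17, 0.16, 0.14]
0.25 [0.01, 0.01, 0.0, 0.0, 0.01, 0.01, 0.06]
```

Call:
{"api": "carry_out", "payload": {"plan": [[0,[15,38,12],[0,0,7]],[0,[30,76,24],[0,0,14]],[0,[45,114,36],[0,0,21]],[0,[58,152,48],[0,0,28]],[0,[72,190,60],[0,0,35]],[0,[86,228,72],[0,0,42]],[0,[100,266,82],[0,0,49]],[0,[114,304,90],[0,0,56]],[0,[130,342,96],[0,0,63]],[0,[150,378,100],[0,0,70]],[0,[175,410,104],[0,0,77]],[0,[205,438,107],[0,0,84]]]}}

```text
time: 1.15
eef_pos: [0.4702, -0.1262, 0.3606]
ee_rot: [0.0, 0.576, 0.817, -0.001]
wrist_force: [1.1, -1.3, -0.1]
finger_gap: 0.0855
```

```bash
python3 -c "
from h import *
s=sense();print(s['time'],s['eef_pos'],s['ee_rot'],s['q'],s['wrist_force'])"
```

```text
1.15 [ 0.47024391 -0.12615843  0.36064193] [ 3.92879591e-04  5.76374586e-01  8.17185365e-01 -5.11953539e-04] [ 0.59515545  0.22492232 -0.54516541  1.78568582  0.12758107  1.16555191
  0.35294531] [ 1.09838597 -1.33081873 -0.09923562]
```

Call:
{"api": "carry_out", "payload": {"plan": [[0,[15,14,0],[0,0,7]],[0,[35,30,0],[0,0,14]],[0,[60,50,0],[0,0,21]],[0,[80,70,0],[0,0,28]],[0,[95,85,0],[0,0,35]],[0,[105,95,0],[0,0,42]],[0,[110,105,0],[0,0,49]],[0,[110,116,0],[0,0,56]],[0,[110,116,0],[0,0,63]],[0,[110,116,0],[0,0,65.5]],[0,[110,116,0],[0,0,65.5]]]}}

```text
time: 2.07
eef_pos: [0.5801, -0.0102, 0.3603]
ee_rot: [0.0, 0.041, 0.999, -0.0]
wrist_force: [0.6, 0.5, -0.2]
finger_gap: 0.0853
```

```bash
cat >> h.py <<'E'
def snap(tag):
    s=sense();p,d=get_image("wrist");T=np.eye(4);T[:3,:3]=Ro.from_quat(np.roll(s['ee_rot'],-1)).as_matrix();T[:3,3]=s['eef_pos']
    M=T@get_calibration("wrist")['hand_eye']
    cv2.imwrite(f"pics/{tag}.png",p[:,:,::-1]);np.savez(f"pics/{tag}.npz",p=p,d=d,M=M)
    print(s['time'],s['eef_pos'].round(4),s['q'].round(3),'force',s['wrist_force'].round(1),'gap',s['finger_gap'].round(4),'toolx',np.degrees(np.arctan2(T[1,0],T[0,0])).round(2))
    return p,d,M
def wz(M,u,v,h):
    c=get_calibration("wrist");dr=M[:3,:3]@np.array([(u-c['cx'])/c['fx'],(v-c['cy'])/c['fy'],1]);o=M[:3,3]
    return o+dr*(h-o[2])/dr[2]
def wd(M,d,u,v):
    c=get_calibration("wrist");z=d[v,u]
    return np.stack([(u-c['cx'])/c['fx']*z,(v-c['cy'])/c['fy']*z,z],-1)@M[:3,:3].T+M[:3,3]
E
python3 -c "
from h import *
snap('b_wrist')"
```

```text
Traceback (most recent call last):
  File "h.py", line 26, in snap
    print(s['time'],s['eef_pos'].round(4),s['q'].round(3),'force',s['wrist_force'].round(1),'gap',s['finger_gap'].round(4),'toolx',np.degrees(np.arctan2(T[1,0],T[0,0])).round(2))
                                                                                                  ^^^^^^^^^^^^^^^^^^^^^
AttributeError: 'float' object has no attribute 'round'
```

View pics/b_wrist.png

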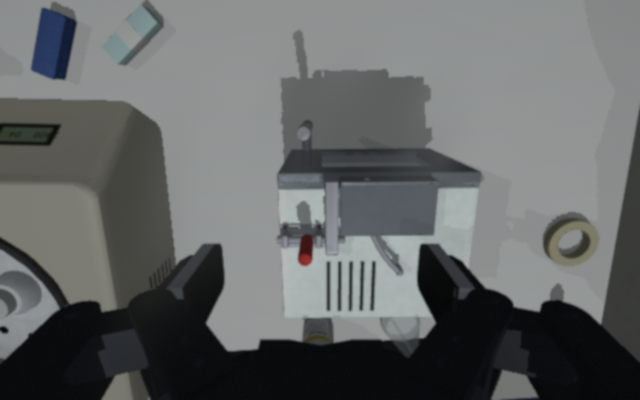

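```bash
sed -i "s/s\['finger_gap'\].round(4)/round(s['finger_gap'],4)/" h.py; python3 - <<'E'
from h import *
z=np.load('pics/b_wrist.npz');p,d,M=z['p'],z['d'],z['M']
cv2.imwrite('pics/b_crop.png',cv2.resize(p[110:330,260:500,::-1],None,fx=3.3,fy=2.7,interpolation=cv2.INTER_CUBIC))
m=redmask(p);v,u=np.nonzero(m);print(u.min(),u.max(),v.min(),v.max());W=wd(M,d,u,v);k=W[:,2]>.218;print('top',k.sum(),W[k].mean(0).round(4),W[k].min(0),W[k].max(0),'center pix',u[k].mean(),v[k].mean())
print('knobtop ray',wz(M,u[k].mean(),v[k].mean(),.224))
# sleeve
vv,uu=np.mgrid[110:150,290:320];W=wd(M,d,uu.ravel(),vv.ravel());k=(W[:,2]>.185)&(W[:,2]<.2);print('sleeve top',k.sum(),W[k].mean(0),W[k].min(0),W[k].max(0))
vv,uu=np.mgrid[140:330,260:500];W=wd(M,d,uu.ravel(),vv.ravel());k=(abs(W[:,2]-.17)<.005);r=cv2.minAreaRect(W[k][:,:2].astype(np.float32)*1000);print('roof',k.sum(),r,cv2.boxPoints(r))
E
```

```text
299 310 254 263
top 97 [ 0.6445 -0.0288  0.2227] [ 0.64007812 -0.03382051  0.22139372] [ 0.64970559 -0.02403855  0.22373515] center pix 304.64948453608247 258.340206185567
knobtop ray [ 0.64377942 -0.02870409  0.224     ]
sleeve top 176 [ 0.53987026 -0.0215413   0.19231805] [ 0.53391083 -0.02792479  0.18536926] [ 0.54620724 -0.015615    0.1947491 ]
roof 17217 ((668.1802978515625, 40.986541748046875), (200.06187438964844, 166.50762939453125), 85.78548431396484) [[577.80023  -52.65551 ]
 [743.8576   -64.892296]
 [758.56036  134.6286  ]
 [592.503    146.86539 ]]
```

View pics/b_crop.png

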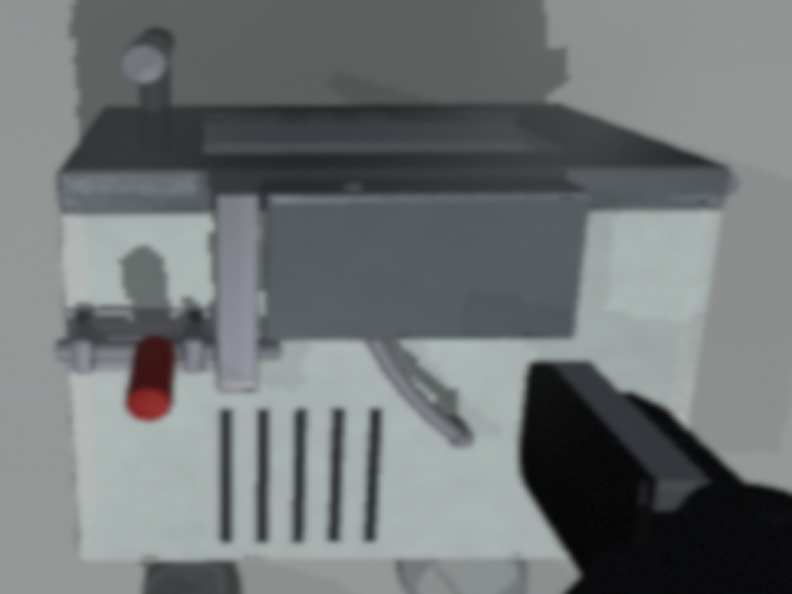

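Call:
{"api": "carry_out", "payload": {"plan": [[0,[32,-10,-10],[0,0,0]],[0,[64,-19,-35],[0,0,0]],[0,[64,-19,-70],[0,0,0]],[0,[64,-19,-105],[0,0,0]],[0,[64,-19,-130],[0,0,0]],[0,[64,-19,-141],[0,0,0]],[0.6,[64,-19,-141],[0,0,0]],[1,[64,-19,-141],[0,0,0]],[1,[64,-19,-141],[0,0,0]],[1,[64,-19,-141],[0,0,0]],[1,[64,-19,-141],[0,0,0]],[1,[64,-19,-141],[0,0,0]]], "grip_force": 40}}

```text
time: 3.12
eef_pos: [0.6445, -0.0294, 0.2203]
ee_rot: [0.001, 0.043, 0.999, -0.0]
wrist_force: [-0.3, 0.6, 4.7]
finger_gap: 0.0121
```

```bash
python3 -c "
from h import *
snap('c_wrist')"
```

```text
3.1167 [ 0.6445 -0.0294  0.2203] [ 0.399  0.673 -0.708  1.552  0.475  1.093  1.062] force [-0.3  0.6  4.7] gap 0.0121 toolx 175.02
```

View pics/c_wrist.png

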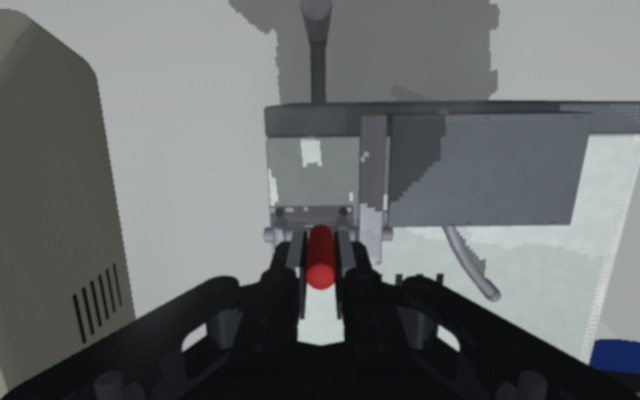

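The red knob at (320,262) is held between the pads. I'll slide it back now.

Call:
{"api": "carry_out", "payload": {"plan": [[1,[-0.5,-7,0],[0,0,0]],[1,[-1,-14,0],[0,0,0]],[1,[-1.5,-21,0],[0,0,0]],[1,[-2,-28,0],[0,0,0]],[1,[-2.5,-34,0],[0,0,0]],[1,[-3,-38,0],[0,0,0]],[1,[-3,-41,0],[0,0,0]],[1,[-3,-41.5,0],[0,0,0]],[1,[-3,-41.5,0],[0,0,0]]]}}

```text
time: 3.92
eef_pos: [0.6416, -0.0684, 0.2205]
ee_rot: [0.001, 0.043, 0.999, 0.002]
wrist_force: [0.1, 14.0, -1.2]
finger_gap: 0.0113
```

```bash
python3 -c "
from h import *
snap('d_wrist')"
```

```text
3.9167 [ 0.6416 -0.0684  0.2205] [ 0.462  0.674 -0.709  1.551  0.472  1.091  1.128] force [ 0.1 14.  -1.2] gap 0.0113 toolx 175.12
```

View pics/d_wrist.png

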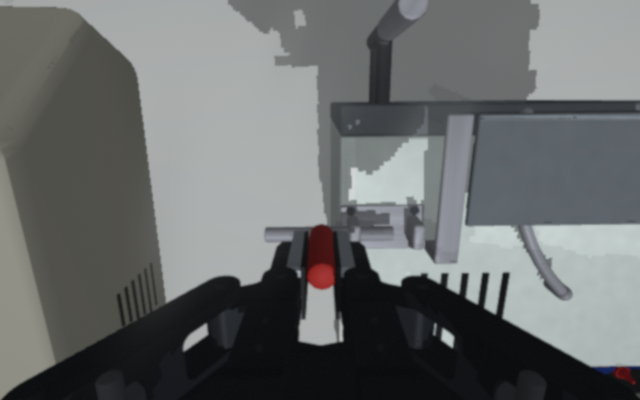

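Call:
{"api": "carry_out", "payload": {"plan": [[0.3,[0,1,0],[0,0,0]],[0,[0,1,0],[0,0,0]],[0,[0,1,0],[0,0,0]],[0,[0,1,15],[0,0,0]],[0,[0,1,50],[0,0,0]],[0,[-35,17,60],[0,0,0]],[0,[-70,33,60],[0,0,0]],[0,[-102,47,58],[0,0,0]],[0,[-102,47,55],[0,0,0]],[0,[-102,47,55],[0,0,0]]]}}

```text
time: 4.8
eef_pos: [0.5387, -0.0217, 0.2759]
ee_rot: [0.001, 0.042, 0.999, 0.001]
wrist_force: [0.1, -0.3, 1.1]
finger_gap: 0.0856
```

```bash
python3 - <<'E'
from h import *
p,d,M=snap('e_wrist')
m=redmask(p);v,u=np.nonzero(m);W=wd(M,d,u,v);k=(W[:,2]>.218)&(W[:,2]<.23)&(W[:,1]<0.05);print('knob',W[k].mean(0))
vv,uu=np.mgrid[100:399,230:420];W=wd(M,d,uu.ravel(),vv.ravel());k=(W[:,2]>.188)&(W[:,2]<.2)&(abs(W[:,0]-.54)<.02)&(abs(W[:,1]+.0215)<.02);print('sleeve top',k.sum(),W[k].mean(0),W[k].min(0),W[k].max(0))
E
```

```text
4.8 [ 0.5387 -0.0217  0.2759] [ 0.515  0.453 -0.793  1.775  0.364  1.064  1.08 ] force [ 0.1 -0.3  1.1] gap 0.0856 toolx 175.15
knob [nan nan nan]
sleeve top 294 [ 0.53919317 -0.02149276  0.19234306] [ 0.53359972 -0.02755417  0.18806738] [ 0.54593126 -0.01539796  0.19430629]<stdin>:3: RuntimeWarning: Mean of empty slice.
  ret = um.true_divide(
```

View pics/e_wrist.png

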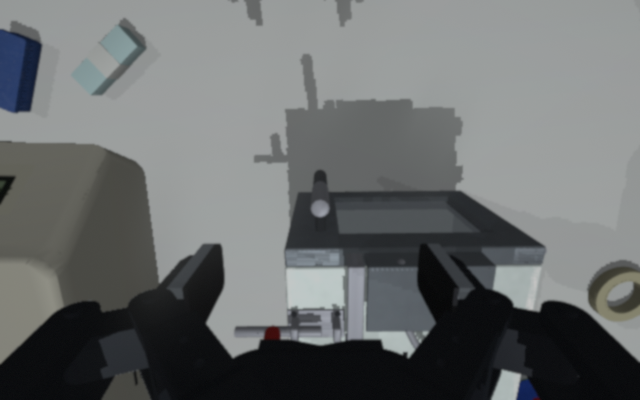

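Call:
{"api": "carry_out", "payload": {"plan": [[0,[1,0,-35],[0,0,0]],[0,[1,0,-70],[0,0,0]],[0,[1,0,-92],[0,0,0]],[0,[1,0,-100],[0,0,0]],[0.5,[1,0,-100],[0,0,0]],[1,[1,0,-100],[0,0,0]],[1,[1,0,-100],[0,0,0]],[1,[1,0,-100],[0,0,0]],[1,[1,0,-100],[0,0,0]],[1,[1,0,-100],[0,0,0]]], "grip_force": 50}}

```text
time: 5.68
eef_pos: [0.541, -0.0223, 0.1766]
ee_rot: [0.002, 0.043, 0.999, 0.001]
wrist_force: [-0.1, 0.1, 4.0]
finger_gap: 0.0122
```

```bash
python3 - <<'E'
from h import *
s=sense();print(s['q'].round(3),s['eef_pos'],s['wrist_force'],s['finger_gap'])
# arc shifts
yaw=np.radians(-4.2);c,si=np.cos(yaw),np.sin(yaw)
R=np.array([[c,-si],[si,c]]);H=np.array([.6083,.1459])
def pull(th):
    a=-th;r=np.array([[np.cos(a),-np.sin(a)],[np.sin(a),np.cos(a)]])
    return H+R@(r@np.array([-.056,-.172]))
for t in np.arange(0,1.71,.05): print(round(t,2),((pull(t)-pull(0))*1000).round(1),pull(t).round(3),round(-np.degrees(t),1))
E
```

```text
[ 0.453  0.576 -0.722  1.87   0.488  0.874  0.976] [ 0.54104582 -0.02225484  0.17664729] [-0.14436367  0.14245587  3.95952739] 0.01215907311581381
0.0 [0. 0.] [ 0.54  -0.022] -0.0
0.05 [-8.3  3.6] [ 0.532 -0.018] -2.9
0.1 [-16.4   7.7] [ 0.523 -0.014] -5.7
0.15 [-24.3  12.1] [ 0.516 -0.009] -8.6
0.2 [-31.9  16.9] [ 0.508 -0.005] -11.5
0.25 [-39.3  22.1] [0.501 0.001] -14.3
0.3 [-46.4  27.7] [0.493 0.006] -17.2
0.35 [-53.3  33.6] [0.487 0.012] -20.1
0.4 [-59.8  39.9] [0.48  0.018] -22.9
0.45 [-66.   46.4] [0.474 0.025] -25.8
0.5 [-71.9  53.3] [0.468 0.032] -28.6
0.55 [-77.4  60.5] [0.462 0.039] -31.5
0.6 [-82.6  67.9] [0.457 0.046] -34.4
0.65 [-87.4  75.6] [0.452 0.054] -37.2
0.7 [-91.8  83.5] [0.448 0.062] -40.1
0.75 [-95.8  91.6] [0.444 0.07 ] -43.0
0.8 [-99.4  99.9] [0.441 0.078] -45.8
0.85 [-102.5  108.4] [0.437 0.087] -48.7
0.9 [-105.3  117. ] [0.435 0.095] -51.6
0.95 [-107.6  125.7] [0.432 0.104] -54.4
1.0 [-109.4  134.6] [0.43  0.113] -57.3
1.05 [-110.8  143.5] [0.429 0.122] -60.2
1.1 [-111.8  152.5] [0.428 0.131] -63.0
1.15 [-112.3  161.5] [0.428 0.14 ] -65.9
1.2 [-112.4  170.6] [0.427 0.149] -68.8
1.25 [-112.   179.6] [0.428 0.158] -71.6
1.3 [-111.2  188.6] [0.429 0.167] -74.5
1.35 [-109.9  197.6] [0.43  0.176] -77.3
1.4 [-108.2  206.4] [0.432 0.185] -80.2
1.45 [-106.   215.2] [0.434 0.194] -83.1
1.5 [-103.4  223.9] [0.436 0.202] -85.9
1.55 [-100.4  232.4] [0.439 0.211] -88.8
1.6 [-96.9 240.7] [0.443 0.219] -91.7
1.65 [-93.  248.9] [0.447 0.227] -94.5
1.7 [-88.8 256.9] [0.451 0.235] -97.4
```

Call:
{"api": "carry_out", "payload": {"plan": [[1,[-8,4,0],[0,0,-3]],[1,[-16,8,0],[0,0,-6]],[1,[-24,12,0],[0,0,-9]],[1,[-32,17,0],[0,0,-11]],[1,[-39,22,0],[0,0,-14]],[1,[-46,28,0],[0,0,-17]],[1,[-53,34,0],[0,0,-20]],[1,[-60,40,0],[0,0,-23]],[1,[-66,46,0],[0,0,-26]],[1,[-72,53,0],[0,0,-29]],[1,[-77,60,0],[0,0,-31]],[1,[-82,66.5,0],[0,0,-34]]]}}

```text
time: 6.68
eef_pos: [0.4583, 0.0441, 0.1768]
ee_rot: [0.002, 0.334, 0.943, -0.0]
wrist_force: [-1.4, 0.0, -2.5]
finger_gap: 0.0118
```

```bash
python3 - <<'E'
from h import *
snap('f_wrist')
p,d=get_image("side");cv2.imwrite("pics/f_side.png",cv2.resize(p[80:260,260:480,::-1],None,fx=3.3,fy=3.3,interpolation=cv2.INTER_CUBIC))
E
```

```text
6.6833 [0.4583 0.0441 0.1768] [ 0.258  0.431 -0.613  2.073  0.369  0.74   0.302] force [-1.4  0.  -2.5] gap 0.0118 toolx 140.98
```

View pics/f_wrist.png

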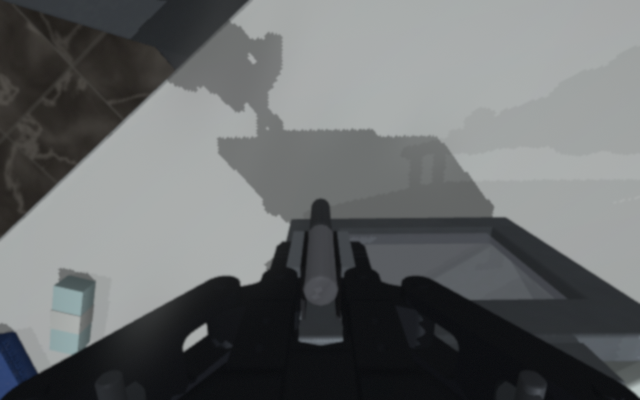

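View pics/f_side.png

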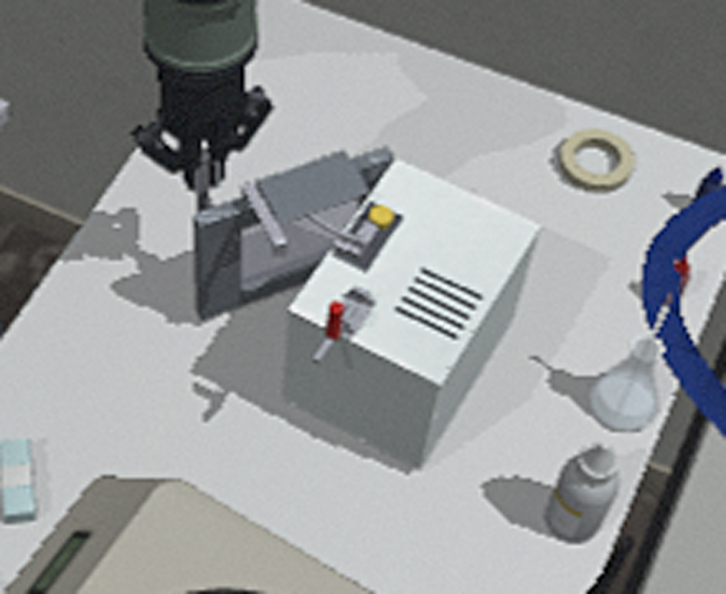

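The door is about 0.58 rad open and the yellow button is uncovered. No stop force yet, so I'll nudge on until the stay meets the catch.

Call:
{"api": "carry_out", "payload": {"plan": [[1,[-1,1.5,0],[0,0,-0.5]],[1,[-2,3,0],[0,0,-1]],[1,[-3,4.5,0],[0,0,-1.5]],[1,[-3.5,5.5,0],[0,0,-2]],[1,[-3.5,5.5,0],[0,0,-2]]]}}

```text
time: 7.2
eef_pos: [0.4555, 0.0486, 0.1769]
ee_rot: [0.003, 0.35, 0.937, -0.001]
wrist_force: [7.4, -12.3, -5.6]
finger_gap: 0.0115
```

The stop gives about 14 N against the pull, so the stay has met the catch. Next I release, lift and look at the button from above.

Call:
{"api": "carry_out", "payload": {"plan": [[0.5,[0.5,-1,0],[0,0,0]],[0,[0.5,-1,0],[0,0,0]],[0,[0.5,-1,0],[0,0,0]],[0,[0.5,-1,25],[0,0,0]],[0,[0.5,-1,65],[0,0,0]],[0.5,[0.5,-1,105],[0,0,0]],[1,[25,3,120],[0,0,6]],[1,[60,8,120],[0,0,12]],[1,[97,13,120],[0,0,18]],[1,[130,18,120],[0,0,24]],[1,[145,21,120],[0,0,30]],[1,[145,21,120],[0,0,35]]]}}

```text
time: 8.2
eef_pos: [0.6029, 0.0706, 0.296]
ee_rot: [0.003, 0.05, 0.999, 0.001]
wrist_force: [-0.5, 0.7, -0.3]
finger_gap: -0.0002
```

```bash
python3 - <<'E'
from h import *
p,d,M=snap('g_wrist')
h=cv2.cvtColor(p,cv2.COLOR_RGB2HSV);m=(h[...,0]>20)&(h[...,0]<33)&(h[...,1]>140)&(h[...,2]>90)
n,l,st,ce=cv2.connectedComponentsWithStats(m.astype(np.uint8))
for i in range(1,n):
    if st[i,4]>30:
        v,u=np.nonzero(l==i);W=wd(M,d,u,v);print(st[i],ce[i],W.mean(0).round(4),W.min(0).round(4),W.max(0).round(4),wz(M,*ce[i],.183))
E
```

```text
8.2 [0.6029 0.0706 0.296 ] [ 0.289  0.538 -0.752  1.578  0.39   1.174  0.929] force [-0.5  0.7 -0.3] gap -0.0002 toolx 174.29
[309 209  25  23 459] [320.90413943 220.24836601] [0.6247 0.0695 0.1823] [0.5346 0.0598 0.1788] [0.6339 0.0789 0.415 ] [0.62440716 0.06954383 0.183     ]
```

View pics/g_wrist.png

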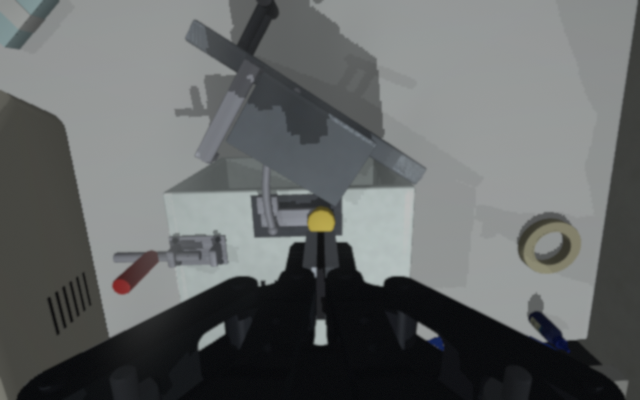

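Call:
{"api": "carry_out", "payload": {"plan": [[1,[15,-1,-15],[0,0,0]],[1,[29,-1,-40],[0,0,0]],[1,[29,-1,-70],[0,0,0]],[1,[29,-1,-84],[0,0,0]],[1,[29,-1,-88],[0,0,0]],[1,[29,-1,-91],[0,0,0]],[1,[29,-1,-93],[0,0,0]],[1,[29,-1,-95],[0,0,0]]]}}

```text
time: 8.92
eef_pos: [0.6308, 0.0696, 0.2026]
ee_rot: [0.003, 0.047, 0.999, 0.001]
wrist_force: [-2.7, 0.2, 3.6]
finger_gap: 0.0001
```

```bash
python3 -c "
from h import *
snap('i_wrist')"
```

```text
8.9167 [0.6308 0.0696 0.2026] [ 0.246  0.673 -0.698  1.602  0.484  1.038  0.884] force [-2.7  0.2  3.6] gap 0.0001 toolx 174.63
```

View pics/i_wrist.png

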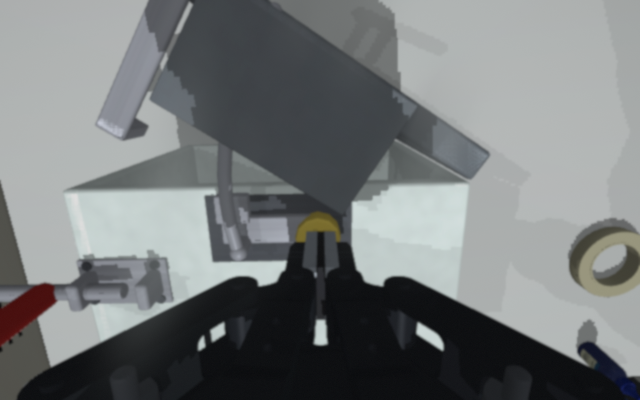

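The tips are on the yellow button at (318,225), clear of the hood corner and the stay. I'll press on.

Call:
{"api": "carry_out", "payload": {"plan": [[1,[0,0,-2],[0,0,0]],[1,[0,0,-4],[0,0,0]],[1,[0,0,-5.5],[0,0,0]],[1,[0,0,-7],[0,0,0]],[1,[0,0,-8],[0,0,0]],[1,[0,0,-8],[0,0,0]]]}}

```text
time: 9.47
eef_pos: [0.6312, 0.0697, 0.1967]
ee_rot: [0.004, 0.047, 0.999, 0.001]
wrist_force: [-12.3, -3.2, 37.0]
finger_gap: -0.0003
```

Call:
{"api": "carry_out", "payload": {"plan": [[1,[0,0,10],[0,0,0]],[1,[0,0,45],[0,0,0]],[1,[-15,0,80],[0,0,0]],[1,[-28,0,99],[0,0,0]],[1,[-28,0,99],[0,0,0]]]}}

```text
time: 9.88
eef_pos: [0.603, 0.0706, 0.3002]
ee_rot: [0.007, 0.047, 0.999, 0.001]
wrist_force: [0.1, 0.7, -0.4]
finger_gap: 0.0
```

```bash
python3 - <<'E'
from h import *
p,d,M=snap('j_wrist')
h=cv2.cvtColor(p,cv2.COLOR_RGB2HSV);m=(h[...,0]>20)&(h[...,0]<33)&(h[...,1]>140)&(h[...,2]>90)
n,l,st,ce=cv2.connectedComponentsWithStats(m.astype(np.uint8))
for t in 'gj':
  z=np.load(f'pics/{t}_wrist.npz');p,d,M=z['p'],z['d'],z['M']
  h=cv2.cvtColor(p,cv2.COLOR_RGB2HSV);m=(h[...,0]>20)&(h[...,0]<33)&(h[...,1]>140)&(h[...,2]>90)
  v,u=np.nonzero(m);W=wd(M,d,u,v);k=W[:,0]>.61;print(t,k.sum(),np.median(W[k],0))
# sleeve top
p,d,M=(lambda z:(z['p'],z['d'],z['M']))(np.load('pics/j_wrist.npz'))
vv,uu=np.mgrid[0:240,150:450];W=wd(M,d,uu.ravel(),vv.ravel());k=(W[:,2]>.188)&(W[:,2]<.2)&(np.hypot(W[:,0]-.455,W[:,1]-.0486)<.025);print('sleeve',k.sum(),W[k].mean(0),W[k].min(0),W[k].max(0))
E
```

```text
9.8833 [0.603  0.0706 0.3002] [ 0.293  0.531 -0.756  1.579  0.391  1.173  0.934] force [ 0.1  0.7 -0.4] gap 0.0 toolx 174.64
g 458 [0.62494802 0.06951212 0.18177685]
j 464 [0.62575675 0.06902784 0.17370527]<stdin>:11: RuntimeWarning: Mean of empty slice.
  ret = um.true_divide(
Traceback (most recent call last):
ValueError: zero-size array to reduction operation minimum which has no identity
```

View pics/j_wrist.png

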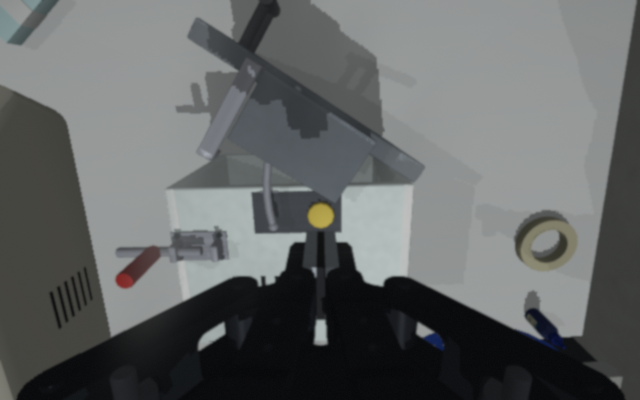

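The button is down 8 mm and flush in its frame. Back to the sleeve, hovering above it first to check.

Call:
{"api": "carry_out", "payload": {"plan": [[1,[-20,-3,0],[0,0,-6]],[0.5,[-50,-8,0],[0,0,-12]],[0,[-85,-13,0],[0,0,-18]],[0,[-115,-18,0],[0,0,-24]],[0,[-138,-21,-5],[0,0,-30]],[0,[-147,-22,-15],[0,0,-36]],[0,[-147,-22,-20],[0,0,-36]],[0,[-147,-22,-20],[0,0,-36]]]}}

```text
time: 10.6
eef_pos: [0.4564, 0.0476, 0.2769]
ee_rot: [0.006, 0.352, 0.936, -0.002]
wrist_force: [-0.5, 0.6, -0.6]
finger_gap: 0.0835
```

```bash
python3 - <<'E'
from h import *
p,d,M=snap('k_wrist')
vv,uu=np.mgrid[0:400,200:450];W=wd(M,d,uu.ravel(),vv.ravel());k=(W[:,2]>.188)&(W[:,2]<.2)&(np.hypot(W[:,0]-.455,W[:,1]-.0486)<.025);print('sleeve',k.sum(),W[k].mean(0),W[k].min(0),W[k].max(0))
E
```

```text
10.6 [0.4564 0.0476 0.2769] [ 0.332  0.28  -0.686  1.97   0.228  0.958  0.385] force [-0.5  0.6 -0.6] gap 0.0835 toolx 138.77
sleeve 291 [0.45886505 0.04402993 0.19230105] [0.4531123  0.03783745 0.18815384] [0.46563319 0.04977972 0.19447944]
```

View pics/k_wrist.png

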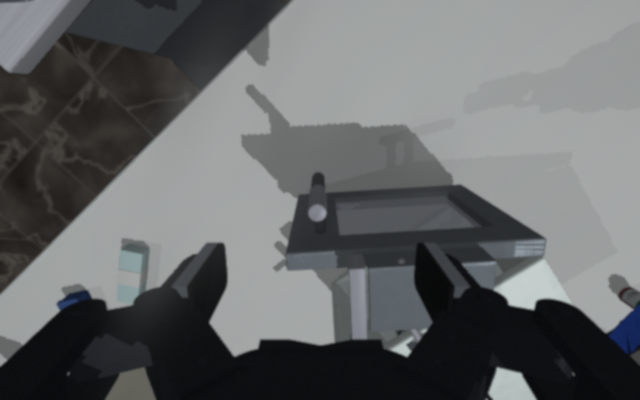

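Call:
{"api": "carry_out", "payload": {"plan": [[0,[2.5,-3.5,-30],[0,0,0]],[0,[2.5,-3.5,-65],[0,0,0]],[0,[2.5,-3.5,-90],[0,0,0]],[0,[2.5,-3.5,-100],[0,0,0]],[0,[2.5,-3.5,-100],[0,0,0]],[0.5,[2.5,-3.5,-100],[0,0,0]],[1,[2.5,-3.5,-100],[0,0,0]],[1,[2.5,-3.5,-100],[0,0,0]],[1,[2.5,-3.5,-100],[0,0,0]],[1,[2.5,-3.5,-100],[0,0,0]],[1,[2.5,-3.5,-100],[0,0,0]]]}}

```text
time: 11.57
eef_pos: [0.459, 0.0438, 0.1777]
ee_rot: [0.006, 0.352, 0.936, -0.002]
wrist_force: [-25.3, -19.1, 22.0]
finger_gap: 0.0126
```

```bash
python3 - <<'E'
from h import *
s=sense();print(s['q'].round(3),s['eef_pos'],s['wrist_force'],s['finger_gap'])
yaw=np.radians(-4.2);c,si=np.cos(yaw),np.sin(yaw)
R=np.array([[c,-si],[si,c]]);H=np.array([.6083,.1459])
def pull(th):
    a=-th;r=np.array([[np.cos(a),-np.sin(a)],[np.sin(a),np.cos(a)]])
    return H+R@(r@np.array([-.056,-.172]))
P=s['eef_pos'][:2];v=P-H;w=pull(0)-H
t0=np.arctan2(w[1],w[0])-np.arctan2(v[1],v[0]);t0=t0%(2*np.pi);print(t0,np.hypot(*v),np.hypot(*w))
for t in np.arange(t0,1.72,.06): print(round(t,2),((pull(t)-pull(t0))*1000).round(1),round(-np.degrees(t-t0),1))
E
```

```text
[ 0.259  0.429 -0.618  2.074  0.381  0.741  0.251] [0.45904547 0.04384205 0.17773133] [-25.27799364 -19.0737489   21.99249974] 0.012554707131504809
0.582974767488617 0.18081133750946002 0.18088670487352024
0.58 [0. 0.] -0.0
0.64 [-5.9  9.1] -3.4
0.7 [-11.1  18.6] -6.9
0.76 [-15.9  28.4] -10.3
0.82 [-20.   38.4] -13.8
0.88 [-23.5  48.7] -17.2
0.94 [-26.4  59.1] -20.6
1.0 [-28.7  69.8] -24.1
1.06 [-30.3  80.5] -27.5
1.12 [-31.2  91.3] -30.9
1.18 [-31.6 102.1] -34.4
1.24 [-31.2 113. ] -37.8
1.3 [-30.3 123.8] -41.3
1.36 [-28.6 134.5] -44.7
1.42 [-26.4 145.1] -48.1
1.48 [-23.5 155.6] -51.6
1.54 [-20.  165.9] -55.0
1.6 [-15.8 175.9] -58.4
1.66 [-11.1 185.7] -61.9
```

Call:
{"api": "carry_out", "payload": {"plan": [[1,[-0.7,-0.6,0.5],[0,0,0]],[1,[-6.5,8.5,0.5],[0,0,-3.5]],[1,[-12,18,0.5],[0,0,-7]],[1,[-16.5,28,0.5],[0,0,-10]],[1,[-20.5,38,0.5],[0,0,-14]],[1,[-24,48,0.5],[0,0,-17]],[1,[-27,58.5,0.5],[0,0,-21]],[1,[-29,69,0.5],[0,0,-24]],[1,[-29,69,0.5],[0,0,-24]]]}}

```text
time: 12.32
eef_pos: [0.4299, 0.1147, 0.1782]
ee_rot: [0.005, 0.539, 0.842, -0.003]
wrist_force: [4.6, 1.6, -12.5]
finger_gap: 0.0115
```

```bash
python3 - <<'E'
from h import *
p,d,M=snap('l_wrist')
p,d=get_image("side");cv2.imwrite("pics/l_side.png",cv2.resize(p[80:260,260:480,::-1],None,fx=3.3,fy=3.3,interpolation=cv2.INTER_CUBIC))
E
```

```text
12.3167 [0.4299 0.1147 0.1782] [ 0.03   0.392 -0.536  2.111  0.32   0.714 -0.286] force [  4.6   1.6 -12.5] gap 0.0115 toolx 114.71
```

View pics/l_side.png

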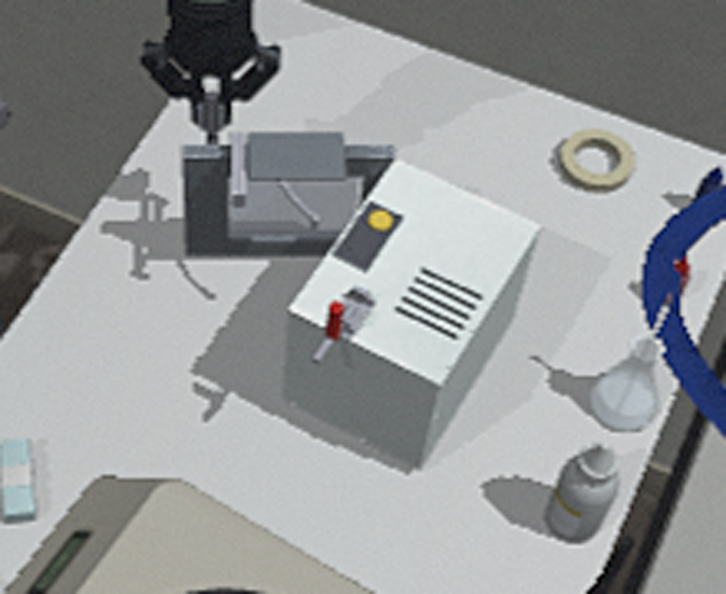

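Call:
{"api": "carry_out", "payload": {"plan": [[1,[-1.5,9.5,0],[0,0,-3]],[1,[-2.5,20,-0.5],[0,0,-7]],[1,[-3,31,-0.5],[0,0,-10]],[1,[-2.5,42,-0.5],[0,0,-14]],[1,[-1.5,53,-0.5],[0,0,-17]],[1,[0,63.5,-0.5],[0,0,-21]],[1,[2,74,-0.5],[0,0,-24]],[1,[5,85,-0.5],[0,0,-27]],[1,[8.5,95,-0.5],[0,0,-31]],[1,[12.5,105,-0.5],[0,0,-34]],[1,[17,114,-0.5],[0,0,-38]],[1,[17,114,-0.5],[0,0,-38]]]}}

```text
time: 13.42
eef_pos: [0.4477, 0.2288, 0.178]
ee_rot: [0.004, 0.784, 0.621, -0.004]
wrist_force: [-0.7, 0.5, 6.2]
finger_gap: 0.0114
```

```bash
python3 - <<'E'
from h import *
p,d,M=snap('m_wrist')
E
```

```text
13.4167 [0.4477 0.2288 0.178 ] [-0.307  0.456 -0.376  1.971  0.247  0.765 -1.06 ] force [-0.7  0.5  6.2] gap 0.0114 toolx 76.72
```

View pics/m_wrist.png

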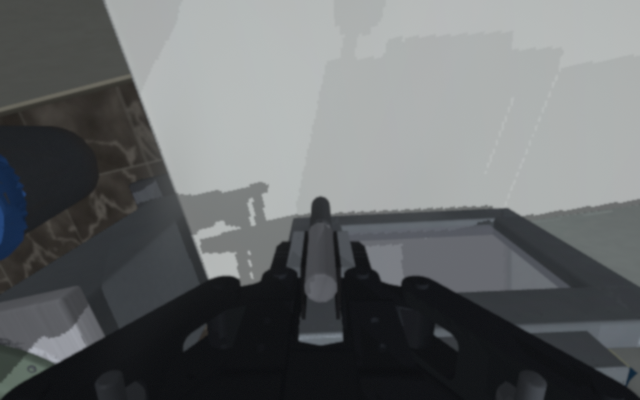

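The sleeve is still in the pads and the door is at about 1.65 rad. Release, lift, then check.

Call:
{"api": "carry_out", "payload": {"plan": [[0.5,[0,0,0],[0,0,0]],[0,[0,0,0],[0,0,0]],[0,[0,0,0],[0,0,0]],[0,[0,0,0],[0,0,0]],[0,[0,0,25],[0,0,0]],[0,[0,0,60],[0,0,0]],[0,[0,0,95],[0,0,0]],[0,[0,0,120],[0,0,0]],[0,[0,0,130],[0,0,0]],[0,[0,0,130],[0,0,0]]]}}

```text
time: 14.3
eef_pos: [0.448, 0.228, 0.3101]
ee_rot: [0.004, 0.783, 0.622, -0.002]
wrist_force: [0.7, 0.6, -0.4]
finger_gap: 0.0854
```

```bash
python3 - <<'E'
from h import *
p,d,M=snap('n_wrist')
vv,uu=np.mgrid[0:400,200:450];W=wd(M,d,uu.ravel(),vv.ravel());k=(W[:,2]>.188)&(W[:,2]<.2)&(np.hypot(W[:,0]-.4477,W[:,1]-.2288)<.03);Q=W[k].mean(0);print('sleeve',k.sum(),Q)
H=np.array([.6083,.1459]);v=Q[:2]-H;w=np.array([.5399,-.0215])-H;print('door',(np.arctan2(w[1],w[0])-np.arctan2(v[1],v[0]))%(2*np.pi),np.hypot(*v))
for n in ("side","scene"):
    p,d=get_image(n);cv2.imwrite(f"pics/n_{n}.png",p[:,:,::-1])
E
```

```text
14.3 [0.448  0.228  0.3101] [-0.257  0.288 -0.42   1.827  0.143  1.059 -0.96 ] force [ 0.7  0.6 -0.4] gap 0.0854 toolx 76.94
sleeve 227 [0.44930835 0.23116452 0.19243982]
door 1.6751473274461448 0.18041170045494956
```

View pics/n_side.png

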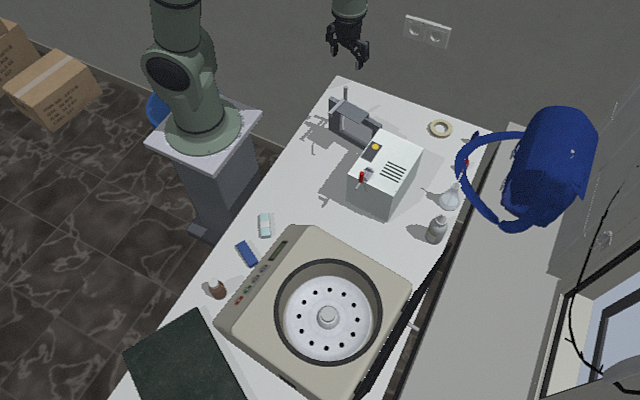

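View pics/n_wrist.png

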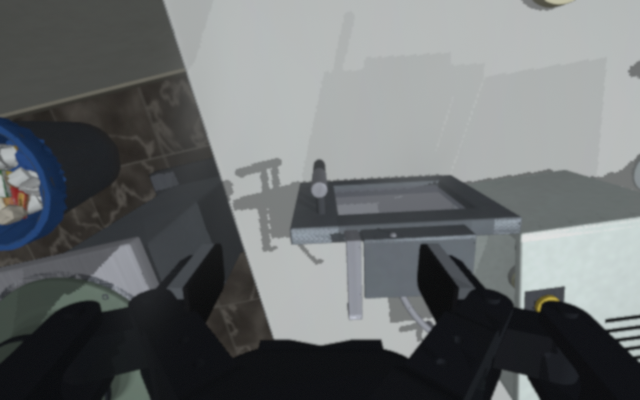

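```bash
python3 - <<'E'
from h import *
for t in 'bj':
    z=np.load(f'pics/{t}_wrist.npz');p,d,M=z['p'],z['d'],z['M']
    v,u=np.nonzero(redmask(p));W=wd(M,d,u,v);k=(W[:,2]>.216)&(W[:,2]<.23)&(W[:,1]<.05);print(t,k.sum(),W[k].mean(0))
E
```

```text
b 97 [ 0.64446889 -0.0288332   0.22266843]
j 149 [ 0.64206565 -0.06676642  0.22299739]
```

The depth check puts the knob travel at 38 mm and the arm's travel says 39 mm. The 1 mm shift while I was letting go may have dragged the bolt slightly. I'll nudge it against its stop again with closed fingers to be sure.

Call:
{"api": "carry_out", "payload": {"plan": [[0.5,[15,-20,0],[0,0,0]],[1,[38,-50,0],[0,0,0]],[1,[61,-80,0],[0,0,0]],[1,[84,-110,0],[0,0,0]],[1,[107,-140,0],[0,0,0]],[1,[130,-170,0],[0,0,0]],[1,[153,-200,0],[0,0,0]],[1,[176,-230,0],[0,0,0]],[1,[190,-255,0],[0,0,0]],[1,[194,-258,0],[0,0,0]],[1,[194,-258,0],[0,0,0]]]}}

```text
time: 15.37
eef_pos: [0.6411, -0.0326, 0.3044]
ee_rot: [0.003, 0.784, 0.621, -0.006]
wrist_force: [0.1, 0.5, -0.0]
finger_gap: 0.0001
```

```bash
python3 - <<'E'
from h import *
p,d,M=snap('o_wrist')
v,u=np.nonzero(redmask(p));W=wd(M,d,u,v);k=(W[:,2]>.216)&(W[:,2]<.23)&(W[:,1]<.05);print(k.sum(),W[k].mean(0),W[k].min(0),W[k].max(0))
p,d=get_image("side");cv2.imwrite("pics/o_side.png",cv2.resize(p[80:260,260:480,::-1],None,fx=3.3,fy=3.3,interpolation=cv2.INTER_CUBIC))
E
```

```text
15.3667 [ 0.6411 -0.0326  0.3044] [ 0.135  0.519 -0.28   1.476  0.162  1.176 -0.404] force [ 0.1  0.5 -0. ] gap 0.0001 toolx 76.8<stdin>:3: RuntimeWarning: Mean of empty slice.
  ret = um.true_divide(
Traceback (most recent call last):
ValueError: zero-size array to reduction operation minimum which has no identity
```

View pics/o_wrist.png

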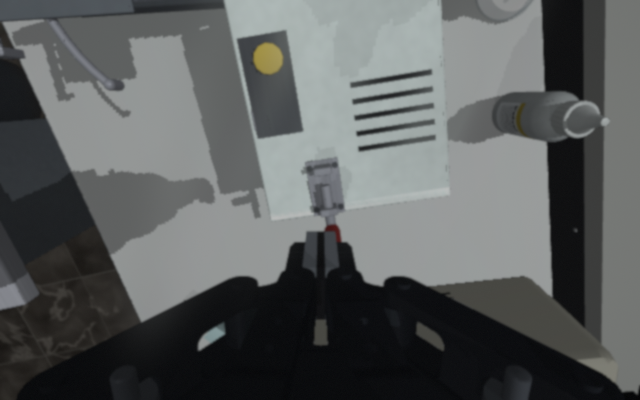

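Call:
{"api": "carry_out", "payload": {"plan": [[1,[1,0,-35],[0,0,0]],[1,[1,0,-65],[0,0,0]],[1,[1,0,-80],[0,0,0]],[1,[1,-6,-80],[0,0,0]],[1,[1,-11,-80],[0,0,0]],[1,[1,-14,-80],[0,0,0]],[1,[1,-16,-80],[0,0,0]],[1,[1,-17,-80],[0,0,0]],[1,[1,-18,-80],[0,0,0]]]}}

```text
time: 16.17
eef_pos: [0.6418, -0.0488, 0.2258]
ee_rot: [0.003, 0.783, 0.622, -0.005]
wrist_force: [-0.3, 0.2, -0.2]
finger_gap: -0.0001
```

Call:
{"api": "carry_out", "payload": {"plan": [[1,[0,-2,0],[0,0,0]],[1,[0,-3,0],[0,0,0]],[1,[0,-4,0],[0,0,0]],[1,[0,-4,0],[0,0,0]]]}}

```text
time: 16.5
eef_pos: [0.6419, -0.0505, 0.226]
ee_rot: [0.002, 0.783, 0.623, -0.004]
wrist_force: [-0.4, 10.6, -0.7]
finger_gap: 0.0001
```

It stops at 10.6 N, well above the 1.5 N friction, so the bolt is at its end stop. Back off, rise clear and look once more.

Call:
{"api": "carry_out", "payload": {"plan": [[1,[0,8,0],[0,0,0]],[1,[0,14,0],[0,0,0]],[1,[0,14,30],[0,0,0]],[1,[0,14,70],[0,0,0]],[1,[0,14,100],[0,0,0]],[1,[-40,0,110],[0,0,0]],[1,[-80,-20,110],[0,0,0]],[1,[-120,-45,110],[0,0,0]],[1,[-150,-70,110],[0,0,0]],[1,[-180,-100,110],[0,0,0]],[1,[-180,-100,110],[0,0,0]],[1,[-180,-100,110],[0,0,0]]]}}

```text
time: 17.5
eef_pos: [0.4599, -0.1527, 0.3367]
ee_rot: [0.003, 0.784, 0.621, -0.005]
wrist_force: [0.4, -0.1, 0.4]
finger_gap: -0.0001
```

```bash
python3 - <<'E'
from h import *
s=sense();print(s['time'],s['eef_pos'],s['wrist_force'],s['qd'])
a=np.load("pics/a_side_p.npy");p,d=get_image("side");cv2.imwrite("pics/z_side.png",p[:,:,::-1])
ad=np.load("pics/a_side_d.npy")
diff=np.abs(a.astype(int)-p).sum(2)
for n,(x0,y0,x1,y1) in dict(mailer=(230,235,262,270),bundle=(253,208,276,242),bottle=(203,276,230,303)).items(): print(n,diff[y0:y1,x0:x1].mean(),diff[y0:y1,x0:x1].max())
p,d=get_image("scene");v,u=np.nonzero(redmask(p[140:240,220:340]));W=world("scene",d,u+220,v+140);k=(W[:,2]>.2)&(W[:,2]<.23);print(u.mean()+220,v.mean()+140,W[k].mean(0))
E
```

```text
17.5 [ 0.4599409  -0.15270141  0.33671935] [ 0.41985346 -0.10819581  0.35034895] [-0.04820182  0.03723539 -0.04143979 -0.04539182 -0.00242464  0.00245393
 -0.04561397]
mailer 27.65982142857143 69
bundle 34.551150895140665 70
bottle 10.99039780521262 117
299.56 164.12 [ 0.6359763  -0.06615599  0.21561691]
```

View pics/z_side.png

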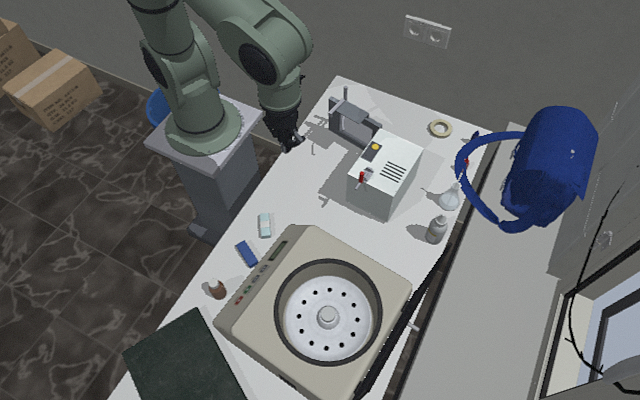

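The door is wide open at (355,120), the yellow button is down at (377,147), and the red knob is back at (362,176). The bystanders are in their original places and the arm is clear. Handing in.

```bash
python3 -c "
from workcell import *
print(hand_in())"
```

```text
the job is handed in; nothing more can be done
None
```

The cabinet is open for loading, and I handed the job in at about 17.6 s.

- **Bolt:** I slid it back by its knob until the stop pushed back with about 14 N. A check after the door was open read 38–39 mm instead of 40, perhaps because I shifted 1 mm as I let go. I therefore pushed it against its stop again with closed fingers, reaching about 10.6 N. The last depth reading of the knob was no finer than 1–2 mm.
- **Door ajar:** I pulled it by the sleeve to about 0.6 rad, until the stay met the catch with about 14 N. By the time I returned to the sleeve, the door had drifted back slightly, to about 0.58 rad.
- **Catch:** I pressed the yellow button to its stop with 37 N. The depth image shows it 8 mm lower than before.
- **Door wide open:** I swung it by the sleeve and let go. It measured about 1.67 rad afterwards. As I regripped the sleeve the wrist force was briefly about 38 N, which eased once I shifted the tool slightly.
- **Last look:** The door is still open, the catch is down, and the bottle, bundle and slide case look unmoved by eye in the side view. The pixel comparison there also picked up shading changes, so it gave no clear result. The arm is clear, with near-zero wrist force.

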